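# Prop the case lid open with its rod

## Robot

A 6-joint arm with a two-finger parallel gripper is mounted at the origin on a cart in front of the work surface, level with it; the furniture and walls round the work are solid. World frame = base frame: x ahead of the robot, y to its left, z up, the work surface at z = 0. Lengths are in m, angles in degrees, forces in N, time in s.
With the tool pointing down it reaches from about 0.35 to 0.875 m from the base axis. Payload 4.2 kg.
Tool frame: the origin (TCP) lies midway between the tips of the shut fingers; the grasp point (between the pads) lies 19 mm behind it; z points along the fingers, y is the line along which they close (so a half turn about z gives the same grasp; the last joint's range is limited). The gripper opens to 87 mm and grips with 3 to 60 N. Pads are 19 mm wide; open, the fingers measure 117 mm over their backs; the gripper's body (75 mm by 190 mm) begins 51 mm behind the grasp point.
Start: joints at [85.749, 22.042, 0.453, 0, -68.411, -14.817], TCP at [0.204, 0.591, 0.223] pointing down, gripper open.
Joint ranges: [-179.83, 179.83], [-69.29, 118.12], [-61.27, 80.66], [-181.25, 117.63], [-171.15, -9.14], [-177.46, 177.46]. Speed limits (degrees/s): [159.86, 159.86, 180, 180, 180, 180].

## Interface

Orientations are given as [roll, pitch, yaw] about the fixed x, y, z axes, in that order (R = Rz(yaw) Ry(pitch) Rx(roll)).
In Python, from workcell import env gives the robot as it stands. The module is installed in compiled form; this text tells all that it offers. Calls block until the motion is done:
- env.goto(position, orientation): joint-space move of the TCP to a pose.
- env.move_straight(position, rotation=None, rate=0.15, force_limit=None): straight line of the TCP; rotation=None keeps the orientation; rate is the mean speed in m/s. With force_limit (N) it stops when the force on the tool has changed by that much, and returns True; else False.
- env.set_joints(angles): joint-space move.
- env.gripper_to(opening, grasp_force=None): opening from 0.0 (shut) to 1.0 (fully open); grasp_force is the grip in N (None keeps the last); returns when the fingers have stopped.
- env.dwell(seconds).
- env.inverse_kinematics(position, orientation): joint angles nearest the present ones, or None.
- env.read_state(): the state.
- env.grab_frame(name): name is "side" or "top"; returns a dict with "image" (420x560x3 uint8, blue, green, red), "fx", "fy", "cx", "cy" (pixels), "position" and "orientation" of the camera in the world. Camera axes: x right, y up, looking along -z (the intrinsics and any distortion apply to the point x, -y, -z); pixel columns grow to the right and rows downward; lengths in m; the calibration is good to about 2 mm. A picture is of the moment at which its call begins. There is no depth.
A pose or a line that the arm cannot do raises env.Unreachable and nothing moves.
- env.close_job(): hands the job in; it is judged then, once.
Trained networks look in a picture, given as the dict that the camera call returned (one of the last four; its "shot" number tells which), for a name from the list of things; names that differ only in an ending like _2 or _b are one class to them, and where a whole thing is asked for, a point or a joint stands for the part that bears it (a point fixed in the world has none). Each returns a list of dicts, best first, with "score" (0 to 1); they miss things now and then, are a little off and sometimes report something else, mostly with a low value. They report only what shows in the picture. A call takes as long as a camera call.
- env.search_frame(picture, thing): "xyz" ([x, y, z] in m, in world coordinates, good to about 4 mm: the middle of the surface that is visible of it).
- env.trace(picture, thing): "mask" (420x560 bool, what is visible of it).
The state is a dict: "clock": time; "joint_positions": joint angles; "qvel": joint speeds; "joint_torque": joint torques, N m; "position": TCP position; "tool_rot": TCP orientation; "force": force on the tool from outside, world axes, zero at the start; "wrist_torque": the same for the moment, N m; "opening": opening from 0.0 (shut) to 1.0 (fully open); "finger_force": force on a finger pad.
Only numpy, scipy, OpenCV 4.12 (cv2) and the standard library are available. Lean on these libraries where they do the work, as an engineer would, in place of code of your own. Each camera call takes 0.05 s, during which the arm holds its last target. There are 200 camera calls.

## Task

The blue lid of the steel case is standing open on its stiff hinge and could fall. Lift the prop rod by its red knob out of the clip on the front rim and swing it up to stand under the lid, then take the lid by its black handle and lower it gently until the rod's cross pin is fully home in the brass slot under the lid, so that the rod alone carries the lid when you let go. Do not let the lid drop or force it, and leave the other things where they are.

Things in the scene. Friction and masses are not known exactly. Their poses are not given: they have to be found in the camera images.
- case: Grey open steel tray, 236 (x) x 300 (y) x 75 mm high, walls 4 mm, fixed; origin at the centre of its underside, its -x side is the front. A blue lid, 230 mm long and 304 mm wide, is hinged along its back edge. The prop rod swings in an upright plane parallel to the tray's x and z, at y = -70 mm in the tray's frame (its right-hand part).
- hinge (a point): Middle of the lid's hinge line, 100 mm above the bench at the tray's back edge. The hinge runs along the tray's y. The 4 mm lid panel's mid-plane passes through it.
- lid_angle (a joint): Lid angle, rad: 0 = shut (level), grows as it opens. It starts at 1.09 to 1.17; a hinge stop ends it at 1.19. The stiff hinge holds the 1 kg lid only above about 1.04; lower down it falls by its own weight unless held (1 N at the handle moves it down, 5 N up). Propped, it rests at about 0.72 to 0.84, depending on where the keeper is clamped.
- handle (a point): Middle of the lid's handle: a black round bar 12 mm thick, 110 mm long, parallel to the hinge, 22 mm beyond the lid's free edge on two 10 mm stems 110 mm apart; 252 mm from the hinge line in the plane of the panel and 40 mm to the left (+y) of the tray's middle. It can turn in a grip while the lid swings.
- pivot (a point): Centre of the prop rod's pivot: 78 mm above the bench, in the plane of the rod, in a steel fork standing in the tray. Its axis is parallel to the lid's hinge.
- prop_angle (a joint): Prop rod angle, rad: 0 = stowed, level in its clip and pointing to the tray's front; grows as the free end swings up and back (1.57 = upright, limit 2.2). Rod 9 mm thick, 108 mm from pivot to cross pin. Spring jaws hold it 104 mm from the pivot; a few newtons pull it up and out. Its pivot is slightly stiff: left within 0.5 rad of upright it stays.
- rod_grip (a point): Centre of the rod's red swivel knob, 70 mm from the pivot: a drum 26 mm across, its flat ends 28 mm apart along the tray's y. Pinch it across those ends: it turns freely on the rod, so the rod can swing while the gripper keeps its attitude. With the rod up, a gripper pointing straight down would hit the lid: lean its body 25 to 45 degrees to the tray's front.
- pin (a point): Centre of the cross pin at the free end of the rod: 8 mm thick, 22 mm long over its round ends, parallel to the hinge.
- prop: The prop rod with its red knob and cross pin; origin at its pivot, x along the rod away from the cross pin.
- slot (a point): Where the cross pin's centre is when fully home in the keeper's slot. It is a brass trough parallel to the hinge, 44 mm long, open towards the tray, with a 13 mm deep upright outer wall (flared lip, reaching 18 mm from the bottom) and an inner ramp at about 50 degrees to it that guides the pin in; a pin up to 5 mm off finds home. 10 mm below the panel's mid-plane, 121 to 134 mm from the hinge line along the panel.
- keeper: The brass keeper; origin on the panel's mid-plane over the slot, x along the panel towards the hinge, z out of the lid's outer face.
- cup_a_mid (a point): One of two terracotta-coloured ceramic cups, 21 mm across and 44 mm tall, standing in the left part of the tray; loose, not to be disturbed. The point is its centre.
- cup_b_mid (a point): The other ceramic cup, 21x21x44 mm, standing beside it in the tray; loose, not to be disturbed. The point is its centre.
- sleeve_mid (a point): Black plastic sleeve, 17x85x17 mm, lying in the left part of the tray; loose, not to be disturbed. The point is its centre.
- spray_mid (a point): Red aerosol tin with white cap, 64x64x192 mm, standing on the bench to the left; loose, not to be disturbed. The point is its centre.
- gauge_block_mid (a point): Dark steel block, 66x33x50 mm, on the bench to the left; loose, not to be disturbed. The point is its centre.
- bolt_mid (a point): Hex bolt with nut, 17x58x19 mm, lying on the bench to the right; loose, not to be disturbed. The point is its centre.
- bush_a_mid (a point): Steel bush, 35 mm across and 36 mm tall, on the bench to the right; loose, not to be disturbed. The point is its centre.

How it is judged:
By the outcome, as a careful person would: the job done as asked, in the order asked, and still so for the second after the job is handed in, with the robot touching nothing.
It also fails if it takes over 64 s, if anything falls off the work surface, if the arm or the gripper's body presses on something with over 40 N, if the wrist force passes 120 N, or if a joint passes its speed limit or range.

## Working session

There is one attempt and no reset: what is moved stays moved. The work goes in short steps, each a Python script; the robot and the scene stay as the last script left them, time stands still between calls to the robot, and variables do not carry over. Pictures are saved under pics/ and viewed, at most 12 in all, crops included, and the job is handed in when it is done.

```bash
mkdir -p pics; python3 - <<'E'
from workcell import env
import cv2,numpy as np
for n in ("side","top"):
    f=env.grab_frame(n); cv2.imwrite(f"pics/{n}0.png",f["image"])
    print(n,{k:np.round(f[k],3) if not isinstance(f[k],str) else f[k] for k in f if k!="image"})
    for t in ["case","hinge","handle","pivot","rod_grip","pin","slot","keeper","cup_a_mid","prop"]:
        r=env.search_frame(f,t); print(t,[(np.round(q["xyz"],4).tolist(),round(q["score"],2)) for q in r[:2]])
print(env.read_state())
E
```

```text
side {'fx': np.float64(530.283), 'fy': np.float64(530.283), 'cx': np.float64(276.076), 'cy': np.float64(206.893), 'position': array([0.01 , 1.579, 0.808]), 'orientation': array([  65.699,    0.888, -159.376]), 'shot': np.int64(1)}
case [([0.6488, 0.0337, 0.0547], 0.74)]
hinge [([0.6473, 0.0325, 0.0549], 0.96)]
handle [([0.6713, 0.0642, 0.2252], 0.91)]
pivot [([0.6433, 0.0387, 0.0527], 0.97)]
rod_grip [([0.5517, -0.0129, 0.0857], 0.59)]
pin [([0.5494, -0.0132, 0.0848], 0.48)]
slot [([0.6718, -0.017, 0.2071], 0.62)]
keeper [([0.6743, -0.0145, 0.2092], 0.5)]
cup_a_mid []
prop [([0.5532, -0.0108, 0.0871], 0.53), ([0.6191, 0.4471, 0.112], 0.38)]
top {'fx': np.float64(481.786), 'fy': np.float64(481.786), 'cx': np.float64(276.126), 'cy': np.float64(208.358), 'position': array([0.315, 0.066, 1.278]), 'orientation': array([ 1.1709e+01, -6.7000e-02, -8.9500e+01]), 'shot': np.int64(2)}
case [([0.6277, 0.0498, 0.0029], 0.62), ([0.6032, 0.1421, 0.0173], 0.44)]
hinge [([0.6305, 0.0486, 0.0083], 0.93)]
handle [([0.6703, 0.058, 0.2573], 0.85)]
pivot [([0.636, 0.0454, 0.0009], 0.61)]
rod_grip [([0.55
[... 280 characters left out ...]
1.1, 'joint_positions': array([ 8.57490960e+01,  2.20408446e+01,  4.53851056e-01, -9.79873169e-04,
       -6.84125751e+01, -1.48164945e+01]), 'qvel': array([ 1.09116570e-01, -6.04693937e-02, -1.67368060e-05, -1.84426186e-02,
       -1.31934833e-02,  3.64117706e-02]), 'joint_torque': array([-1.37003838e-06, -3.90481710e+01,  1.87620646e+01,  4.22442511e+00,
        1.53262820e-02, -2.65583600e-05]), 'position': array([0.20414175, 0.590698  , 0.22256473]), 'tool_rot': array([-1.79999816e+02,  9.91162938e-04, -1.90677590e+01]), 'force': array([0.28009032, 0.58679341, 0.57287688]), 'wrist_torque': array([ 0.01713407, -0.03337637,  0.0289953 ]), 'finger_force': 0.0, 'opening': 1.0016244102496679}
```

View pics/side0.png

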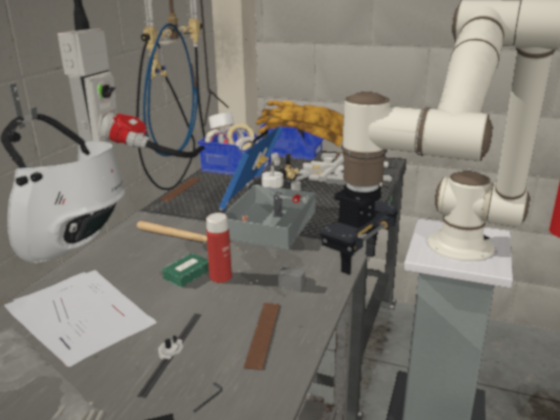

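View pics/top0.png

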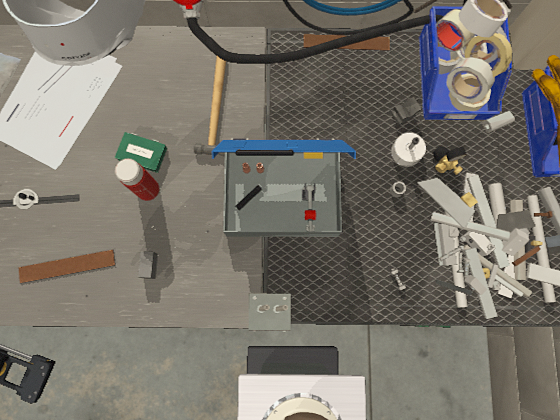

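The side view shows the knob at about (296,199) and the lid edge-on. The top view has the knob at (310,215), the handle at (265,153) and the keeper at (313,155). The tray's yaw is near zero. Next I'll crop in closer and get masks.

```bash
python3 - <<'E'
from workcell import env
import cv2,numpy as np
a=cv2.imread("pics/top0.png")[130:245,200:365]; b=cv2.imread("pics/side0.png")[120:250,205:330]
a=cv2.resize(a,None,fx=4.8,fy=4.8,interpolation=cv2.INTER_CUBIC); b=cv2.resize(b,None,fx=4.6,fy=4.6,interpolation=cv2.INTER_CUBIC)
cv2.imwrite("pics/topc.png",a);cv2.imwrite("pics/sidec.png",b)
for n in ("side","top"):
    f=env.grab_frame(n)
    for t in ["case","rod_grip","handle","keeper","lid_angle"]:
        r=env.trace(f,t)
        for q in r[:2]:
            m=q["mask"].astype(np.uint8); ys,xs=np.nonzero(m)
            print(n,t,round(q["score"],2),m.sum(),"c",xs.mean().round(1),ys.mean().round(1),"bb",xs.min(),xs.max(),ys.min(),ys.max(), "rect",np.round(cv2.boxPoints(cv2.minAreaRect(np.c_[xs,ys].astype(np.float32)))).tolist())
E
```

```text
side case 0.56 5874 c 265.2 200.8 bb 220 315 126 247 rect [[195.0, 166.0], [279.0, 123.0], [331.0, 225.0], [247.0, 268.0]]
side rod_grip 0.51 86 c 293.6 197.5 bb 281 301 194 202 rect [[281.0, 195.0], [301.0, 194.0], [301.0, 202.0], [281.0, 203.0]]
side handle 0.88 1630 c 252.3 161.6 bb 221 282 126 207 rect [[218.0, 205.0], [260.0, 116.0], [283.0, 127.0], [241.0, 216.0]]
side lid_angle 0.68 1619 c 251.7 162.4 bb 220 281 126 208 rect [[217.0, 205.0], [261.0, 117.0], [283.0, 128.0], [239.0, 217.0]]
top case 0.65 11162 c 283.6 187.0 bb 212 355 138 236 rect [[212.0, 236.0], [212.0, 138.0], [355.0, 138.0], [355.0, 236.0]]
top rod_grip 0.52 245 c 310.1 209.5 bb 305 316 185 231 rect [[305.0, 185.0], [316.0, 185.0], [316.0, 231.0], [305.0, 231.0]]
top handle 0.65 1997 c 283.1 147.5 bb 212 355 140 158 rect [[212.0, 140.0], [355.0, 140.0], [355.0, 158.0], [212.0, 158.0]]
top handle 0.59 47 c 399.4 282.1 bb 394 404 271 289 rect [[393.0, 271.0], [398.0, 270.0], [405.0, 288.0], [400.0, 290.0]]
top keeper 0.52 110 c 313.0 155.5 bb 304 322 153 158 rect [[304.0, 153.0], [322.0, 153.0], [322.0, 158.0], [304.0, 158.0]]
top lid_angle 0.66 2066 c 283.8 147.5 bb 212 355 139 158 rect [[212.0, 157.0], [212.0, 138.0], [355.0, 140.0], [355.0, 159.0]]
```

View pics/topc.png

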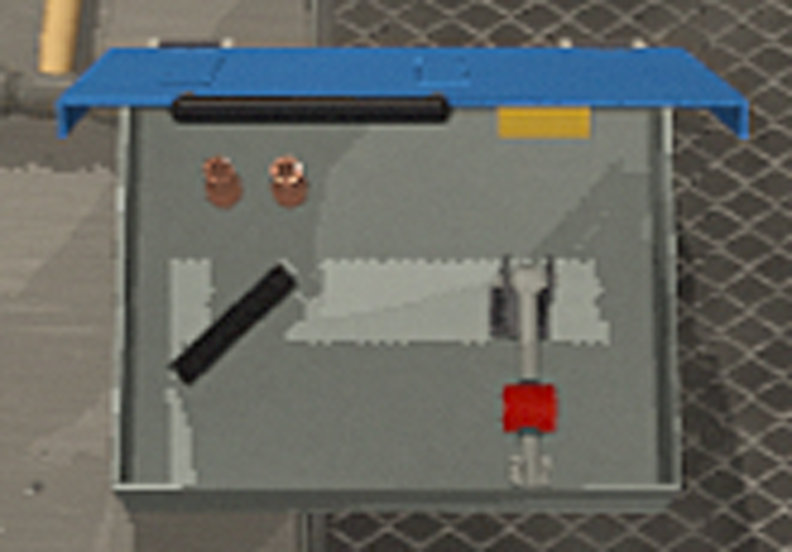

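View pics/sidec.png

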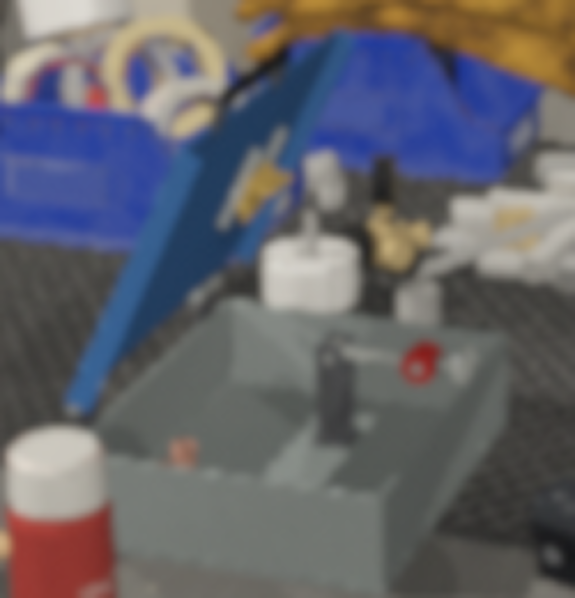

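```bash
cat > geo.py <<'E'
import numpy as np
from scipy.spatial.transform import Rotation as R
from scipy.optimize import least_squares
CAM={"side":(530.283,276.076,206.893,[.01,1.579,.808],[65.699,.888,-159.376]),
     "top":(481.786,276.126,208.358,[.315,.066,1.278],[11.709,-.067,-89.5])}
def setcam(f,n): CAM[n]=(f["fx"],f["cx"],f["cy"],f["position"],f["orientation"])
def proj(n,p):
    f,cx,cy,t,o=CAM[n]; q=R.from_euler("xyz",o,degrees=True).inv().apply(np.asarray(p)-t)
    return np.array([cx+f*q[0]/-q[2],cy+f*q[1]/q[2]])
def lidpt(th,d,y,n=0,hx=.118):  # d along panel from hinge, n out of outer face
    return np.array([hx-d*np.cos(th)+n*np.sin(th),y,.1+d*np.sin(th)+n*np.cos(th)])
E
python3 - <<'E'
from geo import *
from workcell import env
for n in CAM: setcam(env.grab_frame(n),n)
T=lambda u,v:("top",np.array([200+(u+.5)/4.8-.5,130+(v+.5)/4.8-.5]))
S=lambda u,v:("side",np.array([205+(u+.5)/4.6-.5,120+(v+.5)/4.6-.5]))
C=lambda *p:(lambda th,s,hx,px:np.array(p))
L=lambda d,y,n=0:(lambda th,s,hx,px:lidpt(th,d,y,n,hx))
obs=[("FL",T(116,488),C(-.118,.15,.075)),("FR",T(680,488),C(-.118,-.15,.075)),
("knob",T(529,408),lambda th,s,hx,px:np.array([px-.07,-.07,.078])),
("hanL",T(172,109),L(.252,.097)),("hanR",T(452,109),L(.252,-.017)),
("FLs",S(383,493),C(-.118,.15,.075)),("BLs",S(98,458),C(.118,.15,.075)),("FRs",S(507,338),C(-.118,-.15,.075)),
("knobs",S(421,363),lambda th,s,hx,px:np.array([px-.07,-.056,.078])),
("lidN",S(185,150),L(.23,.152)),("lidF",S(348,38),L(.23,-.152)),
("keeps",S(262,190),lambda th,s,hx,px:lidpt(th,s,-.07,-.012,hx))]
def res(v,full=False):
    x,y,yaw,th,s,hx,px=v; r=[]
    for k,(n,uv),g in obs:
        p=R.from_euler("z",yaw).apply(g(th,s,hx,px))+[x,y,0]
        r.append(proj(n,p)-uv)
    if full: return np.array(r)
    return np.r_[np.ravel(r),(s-.1275)/.004,(hx-.118)/.002,(th-1.13)/.03,(px+.012)/.004]
f=least_squares(res,[.64,.04,0,1.13,.1275,.118,-.012],loss="soft_l1",x_scale=.01)
print(np.round(f.x,4))
for o,r in zip(obs,res(f.x,True)): print(o[0],r.round(1))
E
```

```text
[ 0.6225  0.0512  0.0111  1.1152  0.1241  0.1177 -0.0072]
FL [-0.6  0.4]
FR [0.8 0.1]
knob [0.4 0.7]
hanL [1.7 0.6]
hanR [-1.5  0.4]
FLs [-0.1  1. ]
BLs [-7.4 -1.6]
FRs [ 0.1 -1. ]
knobs [-0.3  1.4]
lidN [-0.5  0.1]
lidF [-1.5 -2.1]
keeps [-0.3 -1.4]
```

```bash
cat >> geo.py <<'E'
CASE=np.array([.6225,.0512]);YAW=.0111;S0=.1241;HX=.1177;PX=-.0072
def W(p): return R.from_euler("z",YAW).apply(p)+[CASE[0],CASE[1],0]
def knob(a,r=.07,y=-.07): return W([PX-r*np.cos(a),y,.078+r*np.sin(a)])
def handle(th): return W(lidpt(th,.252,.04,0,HX))
def rpy(lean,kind,flip=1): # tool z leaned: body towards -x by lean deg
    l=np.radians(lean); z=np.array([np.sin(l),0,-np.cos(l)])
    y=np.array([0,flip*1.,0]) if kind=="knob" else flip*np.array([np.cos(l),0,np.sin(l)])
    m=R.from_euler("z",YAW)*R.from_matrix(np.c_[np.cross(y,z),y,z]); return m.as_euler("xyz",degrees=True)
def tcp(g,o,back=0): # TCP so that grasp point is at g, retreated by back
    return np.asarray(g)+R.from_euler("xyz",o,degrees=True).apply([0,0,.019-back])
def propped(s=S0,r=.108):
    from scipy.optimize import brentq
    P=np.array([PX,0,.078]); f=lambda t:np.linalg.norm(lidpt(t,s,0,-.01,HX)-P)-r
    t=brentq(f,.5,1.1); d=lidpt(t,s,0,-.01,HX)-P; return t,np.arctan2(d[2],-d[0])
E
python3 - <<'E'
from geo import *
from workcell import env
for s in (.121,.124,.1275,.131,.134): print(s,propped(s))
for kind,pts in (("knob",[(knob(0),35,.1),(knob(0),35,0),(knob(1),42,0),(knob(1.85),44,0),(knob(1.85),44,.1)]),("handle",[(handle(1.115),35,.09),(handle(1.115),35,0),(handle(.8),35,0)])):
  for fl in (1,-1):
    for g,l,b in pts:
        o=rpy(l,kind,fl); q=env.inverse_kinematics(tcp(g,o,b),o); print(kind,fl,l,tcp(g,o,b).round(3),None if q is None else np.round(q))
E
```

```text
0.121 (0.8073554207044387, np.float64(1.8912003179249648))
0.124 (0.7946720647147617, np.float64(1.8609556271192154))
0.1275 (0.7796057734917767, np.float64(1.8253244881423552))
0.131 (0.7642472611833064, np.float64(1.7892966338522565))
0.134 (0.7508469522506803, np.float64(1.7580790861039952))
knob 1 35 [ 0.5   -0.02   0.144] None
knob 1 35 [ 0.557 -0.02   0.062] None
knob 1 42 [ 0.591 -0.019  0.123] None
knob 1 44 [ 0.649 -0.019  0.132] None
knob 1 44 [ 0.579 -0.019  0.204] None
knob -1 35 [ 0.5   -0.02   0.144] None
knob -1 35 [ 0.557 -0.02   0.062] None
knob -1 42 [ 0.591 -0.019  0.123] None
knob -1 44 [ 0.649 -0.019  0.132] None
knob -1 44 [ 0.579 -0.019  0.204] None
handle 1 35 [0.588 0.091 0.384] [ 32.  -2. -24.  27. -40. 132.]
handle 1 35 [0.64  0.091 0.311] [ 27.   5. -28.  33. -28. 128.]
handle 1 35 [0.575 0.091 0.265] [ 27.   1. -43.  49. -20. 111.]
handle -1 35 [0.588 0.091 0.384] [ 32.  -2. -24.  27. -40. -48.]
handle -1 35 [0.64  0.091 0.311] [ 27.   5. -28.  33. -28. -52.]
handle -1 35 [0.575 0.091 0.265] [ 27.   1. -43.  49. -20. -69.]
```

```bash
python3 - <<'E'
from geo import *
from workcell import env
for a in (0,.5,1.,1.85):
  for l in (10,15,20,25,30,35,40,45,50):
    out=[]
    for fl in (1,-1):
        o=rpy(l,"knob",fl); q=env.inverse_kinematics(tcp(knob(a),o),o); out.append(None if q is None else np.round(q).astype(int).tolist())
    print(a,l,out)
E
```

```text
0 10 [[16, 21, -32, 6, -28, -111], [16, 21, -32, 6, -28, 69]]
0 15 [[17, 20, -38, 13, -18, -118], [17, 20, -38, 13, -18, 62]]
0 20 [None, None]
0 25 [None, None]
0 30 [None, None]
0 35 [None, None]
0 40 [None, None]
0 45 [None, None]
0 50 [[-24, 21, -40, -133, -26, 62], [-24, 21, -40, -133, -26, -118]]
0.5 10 [[16, 19, -28, 5, -33, -109], [16, 19, -28, 5, -33, 71]]
0.5 15 [[17, 17, -34, 10, -25, -114], [17, 17, -34, 10, -25, 66]]
0.5 20 [[16, 16, -41, 22, -14, -126], [16, 16, -41, 22, -14, 54]]
0.5 25 [None, None]
0.5 30 [None, None]
0.5 35 [None, None]
0.5 40 [None, None]
0.5 45 [None, None]
0.5 50 [[-16, 15, -33, -117, -15, 39], [-16, 15, -33, -117, -15, -141]]
1.0 10 [[15, 19, -23, 4, -38, -108], [15, 19, -23, 4, -38, 72]]
1.0 15 [[16, 17, -28, 8, -30, -112], [16, 17, -28, 8, -30, 68]]
1.0 20 [[16, 16, -34, 15, -21, -119], [16, 16, -34, 15, -21, 61]]
1.0 25 [None, None]
1.0 30 [None, None]
1.0 35 [None, None]
1.0 40 [None, None]
1.0 45 [None, None]
1.0 50 [None, None]
1.85 10 [[14, 23, -14, 3, -43, -106], [14, 23, -14, 3, -43, 74]]
1.85 15 [[14, 22, -19, 6, -35, -108], [14, 22, -19, 6, -35, 72]]
1.85 20 [[15, 20, -25, 11, -26, -113], [15, 20, -25, 11, -26, 67]]
1.85 25 [[15, 19, -32, 22, -16, -124], [15, 19, -32, 22, -16, 56]]
1.85 30 [None, None]
1.85 35 [None, None]
1.85 40 [None, None]
1.85 45 [None, None]
1.85 50 [None, None]
```

```bash
python3 - <<'E'
from geo import *
from workcell import env
import cv2
o=rpy(15,"knob",-1)
env.gripper_to(.75,10)
env.goto([.42,.15,.30],o)
env.goto(tcp(knob(0),o,.1),o)
print(env.read_state()["force"])
print(env.move_straight(tcp(knob(0),o,.0),force_limit=8))
s=env.read_state();print(s["clock"],s["position"],s["force"].round(1))
f=env.grab_frame("side"); g=env.grab_frame("top")
a=cv2.resize(f["image"][120:250,205:375],(640,490),interpolation=cv2.INTER_CUBIC); b=cv2.resize(g["image"][130:245,200:365],(640,446),interpolation=cv2.INTER_CUBIC)
cv2.imwrite("pics/s1.png",np.vstack([a[:300],b[150:446]]))
E
```

```text
[-0.09652551 -0.29229706  0.13112628]
False
6.0833 [ 0.55162612 -0.01884701  0.06067923] [-0.9  0.  -0.6]
```

View pics/s1.png

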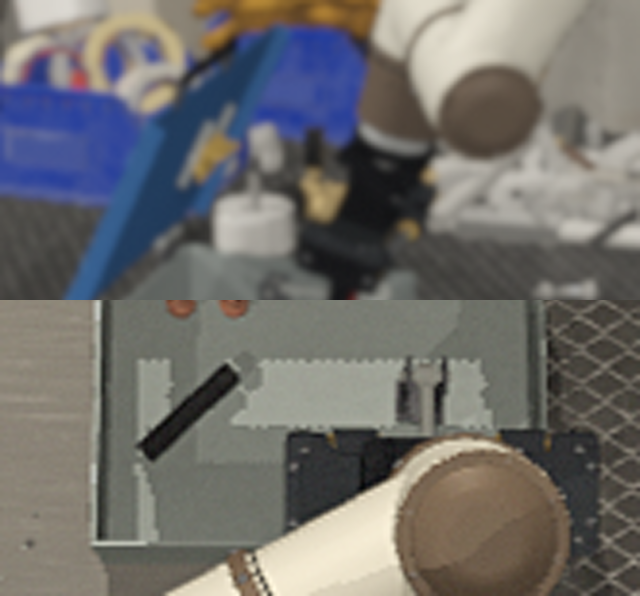

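The gripper's wide side lies along y, and the knob sits between the fingers. Next I'll grip it and swing the rod up.

```bash
python3 - <<'E'
from geo import *
from workcell import env
import cv2
env.gripper_to(0,20)
s=env.read_state();print("op",s["opening"]*87,s["finger_force"],s["force"].round(1))
for a,l in ((.15,15),(.35,17),(.6,20),(.85,20),(1.1,21),(1.35,22),(1.6,23.5),(1.84,25)):
    o=rpy(l,"knob",-1)
    try: h=env.move_straight(tcp(knob(a),o),o,rate=.08,force_limit=30)
    except env.Unreachable as e: print("UNR",a,e);break
    s=env.read_state();print(a,h,s["force"].round(1),round(s["opening"]*87,1),round(s["clock"],1))
    if h: break
f=env.grab_frame("side")
cv2.imwrite("pics/s2.png",cv2.resize(f["image"][120:250,205:375],(680,520),interpolation=cv2.INTER_CUBIC))
E
```

```text
op 27.77764788483715 20.000485637574457 [-5.3 11.9  1. ]
0.15 False [-5.3 11.7 -0.1] 27.8 7.2
0.35 False [-5.5 12.   1.8] 28.4 7.5
0.6 False [-4.5 10.3  3.2] 27.9 7.9
0.85 False [-2.8  9.5  2.1] 27.9 8.3
1.1 False [-0.1  9.7 -2. ] 27.9 8.6
1.35 False [ 0.3  8.4 -1.9] 27.7 9.0
1.6 False [-0.   8.3 -2.2] 27.5 9.4
1.84 False [ 0.1  9.2 -3.5] 27.9 9.8
```

View pics/s2.png

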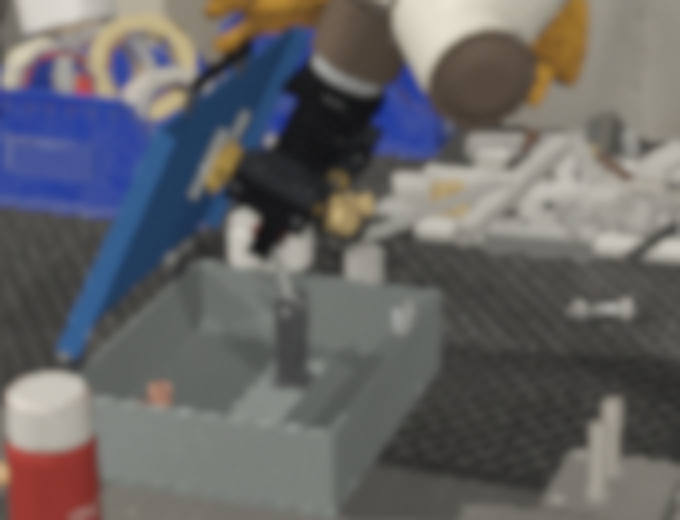

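The rod is up, held at about (270,240) in the crop, and the lid is untouched. Next I'll release, retreat and measure pin against keeper.

```bash
python3 - <<'E'
from geo import *
from workcell import env
import cv2
env.gripper_to(.75)
o=rpy(25,"knob",-1); p=tcp(knob(1.84),o,.12)+[-.02,0,0]
env.move_straight(p); 
env.goto([.40,.12,.40],rpy(35,"handle",-1)) if env.inverse_kinematics([.40,.12,.40],rpy(35,"handle",-1)) is not None else env.goto([.42,.15,.38],o)
s=env.read_state();print(s["clock"],s["joint_positions"].round(0),s["position"])
F={}
for n in ("side","top"):
    f=F[n]=env.grab_frame(n)
    for t in ("rod_grip","pin","keeper","slot"):
        for q in env.search_frame(f,t)[:1]: print(n,t,np.round(q["xyz"],4),round(q["score"],2))
        for q in env.trace(f,t)[:1]:
            ys,xs=np.nonzero(q["mask"]); print("  mask",xs.min(),xs.max(),ys.min(),ys.max(),xs.mean().round(1),ys.mean().round(1))
setcam(F["side"],"side");setcam(F["top"],"top")
for n in CAM: print(n,"exp knob",proj(n,knob(1.84)).round(1),"pin",proj(n,knob(1.84,.108)).round(1),"slot",proj(n,W(lidpt(1.115,S0,-.07,-.01,HX))).round(1))
a=cv2.resize(F["side"]["image"][140:210,230:310],(640,560),interpolation=cv2.INTER_CUBIC)
cv2.imwrite("pics/s3.png",a)
b=cv2.resize(F["top"]["image"][130:240,200:365],(660,440),interpolation=cv2.INTER_CUBIC);cv2.imwrite("pics/t3.png",b)
E
```

```text
13.7583 [ 59. -22. -39.  35. -58. -73.] [0.40011024 0.1199929  0.39968579]
side pin [ 0.6294 -0.0132  0.1479] 0.45
  mask 268 280 165 195 273.1 179.3
side keeper [ 0.675  -0.0131  0.2071] 0.51
  mask 257 268 153 166 261.8 159.5
  mask 256 268 153 167 261.7 159.9
top rod_grip [ 0.6318 -0.019   0.1551] 0.56
  mask 306 317 164 191 311.2 175.5
top pin [ 0.6333 -0.0181  0.1534] 0.64
  mask 306 317 164 191 311.2 175.2
top keeper [ 0.6628 -0.0156  0.205 ] 0.41
  mask 304 321 153 158 312.3 155.6
top slot [ 0.6635 -0.0171  0.2137] 0.45
  mask 304 322 152 158 313.2 155.1
side exp knob [272.8 177.3] pin [269.8 167.1] slot [260.8 159.3]
top exp knob [311.5 174.4] pin [312.6 166.1] slot [313.1 149.5]
```

View pics/s3.png

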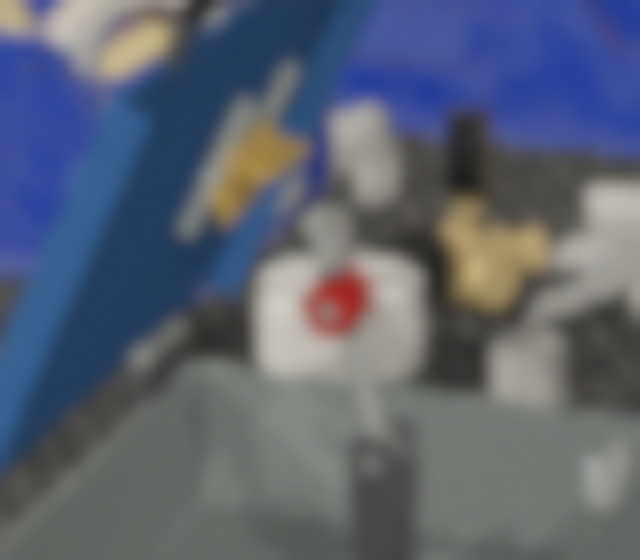

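```bash
python3 - <<'E'
from geo import *
for s in (.121,.1275,.134):
    print(s,*[(k,proj("side",W(lidpt(1.115,s+d,y,n,HX))).round(1)) for k,d,n,y in (("lipN",.008,-.024,-.048),("lipF",.008,-.024,-.092),("rampN",-.016,-.018,-.048),("bottomN",0,-.004,-.048),("bottomF",0,-.004,-.092))],
      *[(k,proj("top",W(lidpt(1.115,s+d,y,n,HX))).round(1)) for k,d,n,y in (("lipT",.008,-.024,-.07),("rampT",-.016,-.018,-.07))])
E
```

```text
0.121 ('lipN', array([262.4, 162.4])) ('lipF', array([267. , 158.3])) ('rampN', array([258.2, 167.1])) ('bottomN', array([256.6, 161.3])) ('bottomF', array([261.3, 157.3])) ('lipT', array([313.1, 155.9])) ('rampT', array([312.4, 152. ]))
0.1275 ('lipN', array([263.2, 160.8])) ('lipF', array([267.8, 156.8])) ('rampN', array([259. , 165.6])) ('bottomN', array([257.3, 159.7])) ('bottomF', array([262. , 155.7])) ('lipT', array([313.4, 156.3])) ('rampT', array([312.6, 152.3]))
0.134 ('lipN', array([263.9, 159.3])) ('lipF', array([268.5, 155.3])) ('rampN', array([259.7, 164.1])) ('bottomN', array([258. , 158.2])) ('bottomF', array([262.7, 154.2])) ('lipT', array([313.6, 156.8])) ('rampT', array([312.8, 152.7]))
```

View pics/t3.png

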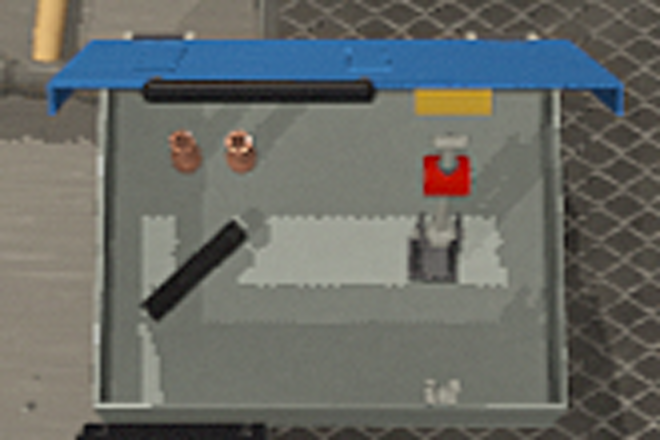

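The pin is at about (312,165) in the top picture, where it should be, and the keeper fits s ≈ 0.124. Next I'll take the handle.

```bash
python3 - <<'E'
from geo import *
from workcell import env
o=rpy(35,"handle",-1); t0=1.115
for t in (1.115,1,.9,.8,.75,.72): 
    if env.inverse_kinematics(tcp(handle(t),o),o) is None: print("noIK",t)
env.gripper_to(1.0)
env.goto(tcp(handle(t0),o,.09),o)
print(env.read_state()["force"].round(1))
print(env.move_straight(tcp(handle(t0),o,.003),force_limit=6,rate=.08))
s=env.read_state();print(s["clock"],s["position"],s["force"].round(1))
env.gripper_to(0,12)
s=env.read_state();print("op",s["opening"]*87,s["finger_force"],s["force"].round(1),s["clock"])
E
```

```text
[-0.3  0.1  1.8]
False
17.375 [0.63808394 0.09148207 0.31394399] [-1.   0.2 -0.5]
op 11.497258739076509 12.00005292892456 [0.1 0.4 0.3] 18.575
```

```bash
python3 - <<'E'
from geo import *
from workcell import env
import cv2
o=rpy(35,"handle",-1)
for t in (1.09,1.06,1.02,.98,.95):
    h=env.move_straight(tcp(handle(t),o,.003),rate=.05,force_limit=15)
    s=env.read_state();print(t,h,s["force"].round(1),round(s["opening"]*87,1),round(s["clock"],1))
    if h: break
F={n:env.grab_frame(n) for n in ("side","top")}
for n in F: setcam(F[n],n)
a=F["side"]["image"][135:205,230:310].copy()
a=cv2.resize(a,(640,560),interpolation=cv2.INTER_CUBIC)
b=cv2.resize(F["top"]["image"][120:240,200:365],(640,465),interpolation=cv2.INTER_CUBIC)
cv2.imwrite("pics/s4.png",np.hstack([a[:,:420],cv2.resize(b[60:400,300:],(380,380)) if 0 else np.vstack([b[:,260:640],np.zeros((95,380,3),np.uint8)])]))
for n in F: print(n,"pin",proj(n,knob(1.84,.108)).round(1),*[(k,proj(n,W(lidpt(.95,S0+d,y,m,HX))).round(1)) for k,d,m,y in (("slot",0,-.01,-.07),("lipF",.008,-.024,-.092),("lipN",.008,-.024,-.048),("rampN",-.016,-.018,-.048))])
E
```

```text
1.09 False [-3.2  1.9  0.5] 11.6 18.9
1.06 False [-5.3  2.7 -0.1] 11.3 19.1
1.02 False [-5.9  3.1  0.4] 11.5 19.5
0.98 False [-6.4  4.2  0.5] 11.5 19.9
0.95 False [-5.5  4.7 -0.9] 11.7 20.1
side pin [269.8 167.1] ('slot', array([265.4, 163. ])) ('lipF', array([272. , 161.9])) ('lipN', array([267.5, 166. ])) ('rampN', array([262.5, 169.9]))
top pin [312.6 166.1] ('slot', array([312.9, 158. ])) ('lipF', array([322.3, 164.7])) ('lipN', array([303.6, 164.7])) ('rampN', array([303.1, 159.1]))
```

View pics/s4.png

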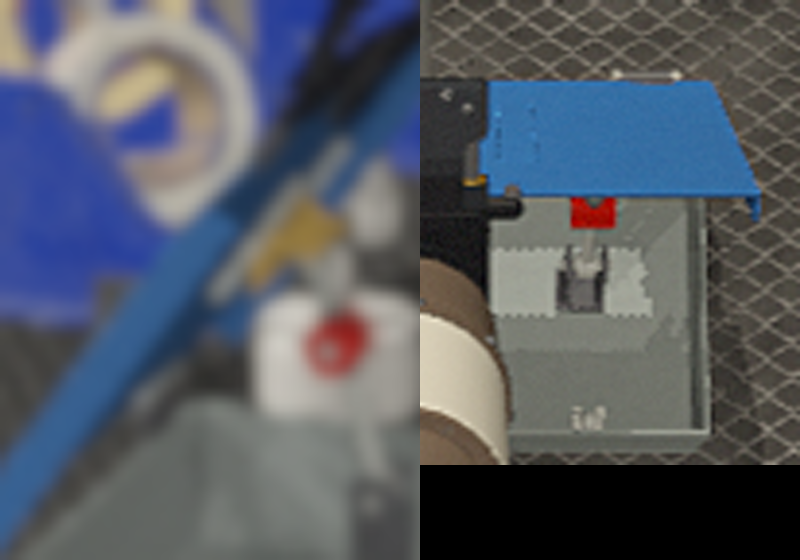

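In the side crop the pin at (325,260) lies almost on the lip line from (308,267) to (345,235), so it sits a few mm too far out. I'll raise the lid to where it holds itself, nudge the rod back about 0.06 rad, and take the handle again.

```bash
python3 - <<'E'
from geo import *
from workcell import env
import cv2
o=rpy(35,"handle",-1)
for t in (1.0,1.05,1.115): env.move_straight(tcp(handle(t),o,.003),rate=.08,force_limit=25)
print(env.read_state()["force"].round(1))
env.gripper_to(1.0); env.move_straight(tcp(handle(1.115),o,.09),rate=.15)
dy=np.array([0,.0015,0]); k=rpy(25,"knob",-1)
pre=tcp(knob(1.84),k,.11)+[-.02,0,0]
env.gripper_to(.75); env.goto([.45,.08,.36],k); env.goto(pre,k)
print(env.move_straight(tcp(knob(1.84),k)+dy,force_limit=8,rate=.12))
env.gripper_to(0,20)
s=env.read_state();print(s["opening"]*87,s["force"].round(1))
print(env.move_straight(tcp(knob(1.90),k)+dy,rate=.03,force_limit=30))
s=env.read_state();print(s["force"].round(1),s["clock"])
env.gripper_to(.75); env.move_straight(tcp(knob(1.9),k,.12)+[-.02,0,0])
f=env.grab_frame("top")
for q in env.search_frame(f,"rod_grip")[:1]: print(np.round(q["xyz"],4),knob(1.9))
print(env.read_state()["clock"])
env.goto([.45,.08,.38],o); env.gripper_to(1.0)
env.goto(tcp(handle(1.115),o,.09),o)
print(env.move_straight(tcp(handle(1.115),o,.003),force_limit=6,rate=.1))
env.gripper_to(0,12)
s=env.read_state();print("op",s["opening"]*87,s["force"].round(1),s["clock"])
E
```

```text
[ 0.3 -0.4 -0.1]
False
27.24964908680548 [-0.5  4.5 -0.9]
False
[-0.2  6.4 -0.9] 28.4333
[ 0.6397 -0.0198  0.1523] [ 0.6387063  -0.01862442  0.14424101]
30.4583
False
op 11.708534603647909 [ 0.8  0.4 -1.1] 35.8583
```

```bash
python3 - <<'E'
from geo import *
from workcell import env
import cv2
o=rpy(35,"handle",-1)
for t in (1.06,1.0,.95,.92,.9,.88,.865,.85,.84,.83,.82,.81,.80):
    h=env.move_straight(tcp(handle(t),o,.003),rate=.05 if t>.93 else .03,force_limit=12)
    s=env.read_state();F=s["force"];tang=F@np.array([np.sin(t),0,np.cos(t)])
    print(t,h,F.round(1),"tang",tang.round(1),round(s["opening"]*87,1),round(s["clock"],1))
    if h or tang>9: break
f=env.grab_frame("side")
cv2.imwrite("pics/s5.png",cv2.resize(f["image"][135:205,230:310],(640,560),interpolation=cv2.INTER_CUBIC))
E
```

```text
1.06 False [-6.2  2.   0.8] tang -5.0 11.4 36.3
1.0 False [-7.4  3.   0.6] tang -5.9 11.3 36.7
0.95 False [-6.3  3.5 -0.5] tang -5.4 11.6 37.1
0.92 False [-4.2  2.5 -0.8] tang -3.8 11.8 37.5
0.9 False [-2.7  2.4 -3.4] tang -4.2 11.6 37.9
0.88 False [-3.2  3.1 -1.4] tang -3.3 11.7 38.2
0.865 False [-1.9  3.  -2.6] tang -3.2 11.4 38.4
0.85 False [-1.2  3.3 -2.6] tang -2.6 11.6 38.7
0.84 False [-0.8  3.1 -1.3] tang -1.5 11.6 39.0
0.83 False [ 0.9  2.4 -1.6] tang -0.4 11.4 39.2
0.82 False [ 7.2 -0.4 -1.6] tang 4.1 11.3 39.5
0.81 False [14.3 -1.7 -1.5] tang 9.3 11.5 39.7
```

View pics/s5.png

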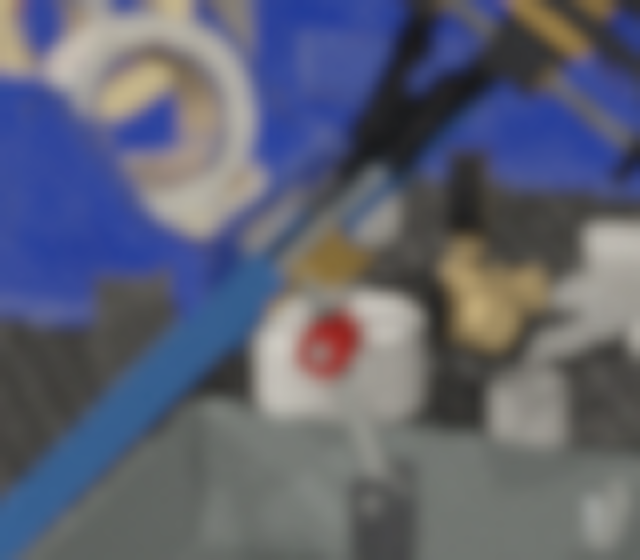

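Contact came at about 0.825 rad. With the prop at about 1.9 that puts the pin at n ≈ −11 mm in the lid's frame, so it is home by geometry. In the side crop the keeper sits right over the rod end at (325,270). I'll ease off the push, release gently and check.

```bash
python3 - <<'E'
from geo import *
from workcell import env
import cv2
o=rpy(35,"handle",-1)
for t in (.815,.822,.828):
    env.move_straight(tcp(handle(t),o,.003),rate=.03)
    F=env.read_state()["force"]; tang=F@np.array([np.sin(t),0,np.cos(t)]); print(t,F.round(1),tang.round(1))
    if tang<1.5: break
env.gripper_to(.25,3); env.dwell(.3)
f=env.grab_frame("side")
cv2.imwrite("pics/s6.png",cv2.resize(f["image"][115:205,220:320],(640,576),interpolation=cv2.INTER_CUBIC))
s=env.read_state();print(s["force"].round(1),s["opening"],s["clock"])
E
```

```text
0.815 [10.9 -1.5 -0.3] 7.7
0.822 [ 7.2  0.  -0.2] 5.1
0.828 [2.1 1.8 0.2] 1.7
[-0.   0.2 -0. ] 0.25131987166607755 41.4
```

View pics/s6.png

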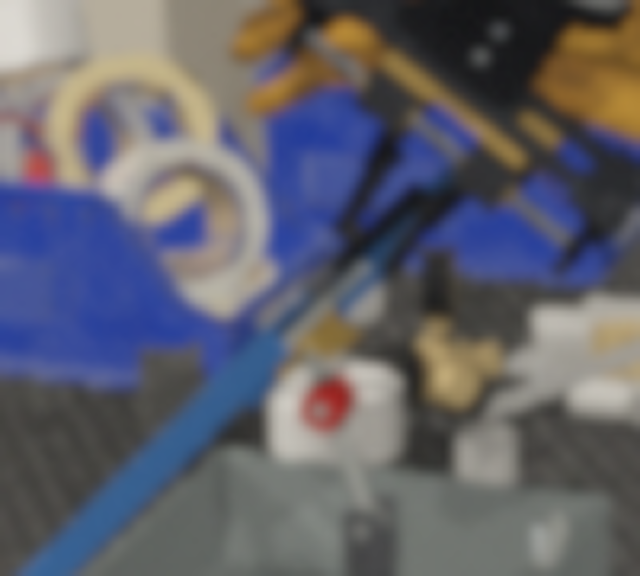

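The lid stays up with the fingers clear and zero force. The resting angle of 0.829 is a little high for a full seat, so I'll check the rod angle from the knob pixels before handing in.

```bash
python3 - <<'E'
from geo import *
from workcell import env
import cv2
def red(im): 
    im=im.astype(int); b,g,r=im[...,0],im[...,1],im[...,2]; m=((r>110)&(g<80)&(b<80)).astype(np.uint8)
    n,l,st,c=cv2.connectedComponentsWithStats(m); return c,st
F={n:env.grab_frame(n) for n in ("side","top")}
for n in F: setcam(F[n],n); cv2.imwrite(f"pics/{n}7.png",F[n]["image"])
for nm,off,sc in (("s3.png",(230,140),8),("s5.png",(230,135),8),("t3.png",(200,130),4)):
    c,st=red(cv2.imread("pics/"+nm)); i=1+np.argmax(st[1:,4]); print(nm,(c[i]+.5)/sc-.5+off)
c,st=red(F["side"]["image"]); print("side",[(c[i].round(2),st[i,4]) for i in range(1,len(c)) if 260<c[i][0]<285 and 165<c[i][1]<190])
c,st=red(F["top"]["image"]); print("top",[(c[i].round(2),st[i,4]) for i in range(1,len(c)) if 300<c[i][0]<325 and 150<c[i][1]<200])
for a in (1.75,1.8,1.84,1.9,1.95): print(a,"side",proj("side",knob(a,y=-.056)).round(2),"top",proj("top",knob(a)).round(2))
for t in (.75,.79,.83): print(t,"edge",[proj("top",W(lidpt(t,.23,y,.002,HX))).round(1) for y in (.15,-.152)],"sideN",proj("side",W(lidpt(t,.23,.152,0,HX))).round(1),"hinge",proj("side",W(lidpt(t,0,.152,0,HX))).round(1),"Tbar",proj("top",W(lidpt(t,.252,-.02,0,HX))).round(1))
a=cv2.resize(F["side"]["image"][140:205,215:300],(680,520),interpolation=cv2.INTER_CUBIC)
b=cv2.resize(F["top"]["image"][130:245,280:365],(0,0),fx=4,fy=4,interpolation=cv2.INTER_CUBIC)
cv2.imwrite("pics/s8.png",np.hstack([a[:460,:440],b]))
E
```

```text
s3.png [272.66466346 176.72069157]
s5.png [271.57180111 176.82380042]
t3.png [311.14438462 173.97330769]
side [(array([271.54, 176.75]), np.int32(24))]
top []
1.75 side [273.03 178.55] top [311.62 176.67]
1.8 side [272.1  178.64] top [311.57 175.39]
1.84 side [271.36 178.74] top [311.53 174.39]
1.9 side [270.28 178.94] top [311.47 172.94]
1.95 side [269.39 179.17] top [311.41 171.78]
0.75 edge [array([214.9, 187.4]), array([353.4, 187.1])] sideN [265.8 170.4] hinge [217.9 210.8] Tbar [293.2 193.5]
0.79 edge [array([214.6, 183.7]), array([353.8, 183.4])] sideN [263.7 168. ] hinge [217.9 210.8] Tbar [293.3 189.6]
0.83 edge [array([214.3, 180. ]), array([354.1, 179.7])] sideN [261.6 165.8] hinge [217.9 210.8] Tbar [293.3 185.4]
```

View pics/s8.png

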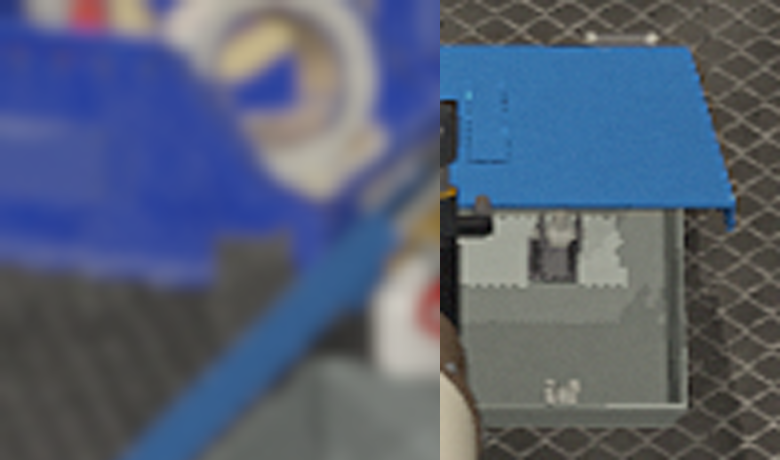

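The rod is at about 1.90 rad by its knob pixels. The lid is at about 0.81–0.83 by its front edge, at y=208 in the crop, and the keeper looked like s ≈ 0.121, so these agree with a full seat. The rod also pushes about 28° off the panel normal, towards the outer wall, so the pin can't be hanging on the ramp. I'll retreat, confirm nothing moves and hand in.

```bash
python3 - <<'E'
from geo import *
from workcell import env
import cv2
o=rpy(35,"handle",-1)
env.gripper_to(.7)
env.move_straight(tcp(handle(.828),o,.11),rate=.1)
env.goto([.42,.15,.42],o); env.dwell(.5)
f=env.grab_frame("side"); a=cv2.resize(f["image"][115:205,220:320],(640,576),interpolation=cv2.INTER_CUBIC)
d=cv2.absdiff(f["image"][150:200,225:285],cv2.imread("pics/side7.png")[150:200,225:285]).mean()
s=env.read_state();print(d,s["clock"],s["force"].round(1)); cv2.imwrite("pics/s9.png",a)
if d<6: print("close",env.close_job())
E
```

```text
2.984111111111111 44.775 [ 0.6 -0.6 -0.4]
the job is handed in; nothing more can be done
close None
```

The job is handed in at about 45 s: the prop rod is up with its pin in the brass slot, and the lid stays up on the rod alone with the arm clear; full seating is judged from geometry and forces, since the pin itself was hidden, and partway through I raised the lid once to move the rod a few millimetres before lowering it again.

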